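Lock the filling turntable with its index pin

ROBOT

A 6-joint arm with a two-finger parallel gripper is mounted at the origin on the work surface. World frame = base frame: x ahead of the robot, y to its left, z up, the work surface at z = 0. Lengths are in mm, angles in rad, forces in N, time in s.
With the tool pointing down it reaches from about 300 to 775 mm from the base axis. Payload 14.6 kg.
Tool frame: the origin (TCP) lies between the finger pads; the fingertips stand 11 mm ahead of it and the grasp point (between the pads) lies 8 mm behind it; z points along the fingers, y is the line along which they close (so a half turn about z gives the same grasp; the last joint's range is limited). The gripper opens to 94 mm and grips with 3 to 60 N. Pads are 16 mm wide; open, the fingers measure 119 mm over their backs; the gripper's body (75 mm by 177 mm) begins 78 mm behind the grasp point.
Start: joints at [-1.415, 0.3, 1.521, -0, 1.321, -0.067], TCP at [121.522, -536.397, 216.446] pointing down, gripper open.
Joint ranges: [-3.03, 3.03], [-0.79, 2.21], [0.23, 2.52], [-1.04, 4.18], [0, 3.07], [-2.55, 2.55]. Speed limits (rad/s): [2.22, 2.22, 2.57, 3.14, 3.14, 3.14].

INTERFACE

Orientations are given as [roll, pitch, yaw] about the fixed x, y, z axes, in that order (R = Rz(yaw) Ry(pitch) Rx(roll)).
In Python, from cell import manip gives the robot as it stands. The module is installed in compiled form; this text tells all that it offers.
- The arm moves only by the tool arm_command, never from a script. Its argument "rows" is one flat list of numbers, 5 for each row, row after row: the shift along the world's x, y, z in mm, then the turn about the world's z in degrees, then the finger opening in mm, from 0 to 94. In form: [dx, dy, dz, twist, jaw, dx, dy, dz, twist, jaw, ...]. A call has 1 to 5 rows; each row shifts and turns the commanded pose from where the row before left it; what a row does not reach is not made up. A row lasts 1/8 s, in which the tool goes at most 62.5 mm and 10.7 degrees, less where a joint would pass 70% of its speed; a pose out of reach is approached as far as the arm can. A call is refused whole if a number of a shift passes 62.5 or a number of a turn 10.7, either way. A call with a gripper value outside its range is refused whole. The fingers move at their own pace and stop on an object; "newtons" is the grip in N (left out, the last holds). Time passes only in rows, so rows that do not move let the fingers close. It gives the time, the measured TCP pose, the force and the opening at its end, in the units of the state.
- manip.read_state(): the state, without advancing time (a new reading comes with each control period).
- manip.camera(name): name is "side" or "top" or "wrist"; returns a dict with "image" (400x640x3 uint8, blue, green, red), "z_map" (400x640 float32, mm along the optical axis (not along the pixel's ray), 0 where there is no reading), "fx", "fy", "cx", "cy" (pixels), "pose" (4x4, takes a point from camera to world coordinates). Camera axes: x right, y down, z forward; pixel columns grow to the right and rows downward; lengths in mm; the calibration is good to about 2 mm. A picture is of the moment at which its call begins.
- manip.sign_off(): hands the job in, once; it reports no verdict.
The state is a dict: "clock": time; "joints": joint angles; "qd": joint speeds; "effort": joint torques, N m; "eef_pos": TCP position; "eef_rot": TCP orientation; "wrist_force": force on the tool from outside, world axes, zero at the start; "moment": the same for the moment, N m; "finger_gap": finger opening in mm.
Only numpy, scipy, OpenCV 4.12 (cv2) and the standard library are available. Lean on these libraries where they do the work, as an engineer would, in place of code of your own. Each camera call takes 0.05 s, during which the arm holds its last target. There are 200 camera calls.

TASK

Lock the bottle-filling turntable: stand the red-headed index pin in the hole of the blue bracket, turn the plate (its black knob turns it; less than a sixth of a turn counter-clockwise, seen from above, brings its index hole there) until the hole comes under the pin and the pin drops in, then press the pin fully home so that its red head sits on the bracket, and let go. Feel for the drop: do not wrench the plate against the pin or ram the pin, and leave the bottles and the beaker where they stand.

Things in the scene. Friction and masses are not known exactly. Their poses are not given: they have to be found in the camera images.
- pin_head (a point): centre of the red cylindrical head (22 mm diameter, 40 mm tall) of the loose steel index pin, 90 g; z runs up along the pin. Below the head is a 10 mm diameter shank 52 mm long whose lowest 7 mm taper to a 4 mm nose; the nose tip is 72 mm below this point. The pin starts standing in the parking block.
- stand: white fixed parking block 60 x 60 x 40 mm, origin at the centre of its underside; its 13 mm hole is open at the top, its floor 8 mm above the block's underside. The pin stands on that floor, so its red head spans 60 to 100 mm above the table.
- guide (a point): centre of the 12 mm guide hole on the blue bracket's flat top, 86 mm above the table; z up, y points to the turntable axis 85 mm away. The bracket is 18 mm thick, 36 mm wide. A pin set here while the plate's hole is elsewhere stands on the plate (head centre 48 mm above this point). Fully home, its head sits on the bracket: head centre 20 mm above this point.
- fixture: fixed base of the turntable, origin on the table on the turning axis, 230 mm across. A hole in line with the guide holds a stiff plunger: a pin that drops through the plate falls about 18 mm under its own weight, blocks the plate and stands on the plunger. Pushing the plunger the last 10 mm takes 5 to 6 N, up to 18 N if the pin leans, and it stays down.
- plate_hub (a point): point fixed to the base (it does not turn) on the turning axis at the top of the aluminium plate (210 mm across), 62 mm above the table. The plate's 14 mm index hole, 85 mm from the axis, has a radial yellow line beside it; at the start it lies 0.25 to 0.9 rad clockwise (from above) of the bracket, an angle that is not measured. A standing pin slides on the plate as it turns.
- knob_grip (a point): centre of the black rubber knob, round (50 mm across, 36 mm tall, 100 to 136 mm above the table) that turns the plate; this point is fixed to the base and does not turn. The plate turns both ways, stiffly, with 0.8 N m of drag: grip the knob with about 30 N. Once the pin has dropped the plate has only 2 to 4 mm of play at the pin, then it binds; the plate should not press the dropped pin with over 6 N.
- flask_a: first aluminium bottle, 52 mm across, 125 mm tall, standing upright; origin at the centre of its underside. Not to be disturbed.
- flask_b: second aluminium bottle, same kind; origin at the centre of its underside. Not to be disturbed.
- scent: small amber glass bottle with black cap, 36 mm across, 105 mm tall; origin at the centre of its underside. Not to be disturbed.
- beaker: clear open glass beaker, 80 mm across, 105 mm tall; origin at the centre of its underside. Not to be disturbed.
Not all that is in view belongs to the job. There is more than one size of the part that bears pin_head; the job needs the smallest.

How it is judged:
By the outcome, as a careful person would: the job done as asked, in the order asked, and still so for the second after the job is handed in, with the robot touching nothing.
It also fails if it takes over 64 s, if anything falls off the work surface, if the arm or the gripper's body presses on something with over 40 N, if the wrist force passes 120 N, or if a joint passes its speed limit or range.

## Working session

There is one attempt and no reset: what is moved stays moved. The work goes in short steps, Python scripts to look and compute and a tool call to move; the robot and the scene stay as the last step left them, time stands still between calls to the robot, and variables do not carry over. Pictures are saved under pics/ and viewed, on a budget of 10 in all, crops included, one or two more only if the job needs it, and the job is handed in when it is done.

Besides the shell and the picture viewer there is one more tool, called after "Request:" as a command line: name --argument value ..., lists and objects as JSON in quotes. arm_command: Moves the arm, as the interface text tells. Its arguments: {"type":"object","properties":{"rows":{"type":"array","items":{"type":"number"}},"newtons":{"type":"number"}},"required":["rows"]}

```bash
mkdir -p pics
cat > h.py <<'E'
import numpy as np, cv2
from cell import manip
def snap(n,f):
    c=manip.camera(n); cv2.imwrite(f'pics/{f}.png',c['image']); np.savez(f'pics/{f}.npz',**{k:v for k,v in c.items()}); return c
def P(c,u,v,z=None):
    # point by depth (z None) or intersect ray with plane height z
    T=c['pose']; d=np.array([(u-c['cx'])/c['fx'],(v-c['cy'])/c['fy'],1.])
    r=T[:3,:3]@d
    s=float(c['z_map'][int(v),int(u)]) if z is None else (z-T[2,3])/r[2]
    return T[:3,3]+s*r
def tri(c1,p1,c2,p2):
    A=[];b=[]
    for c,(u,v) in((c1,p1),(c2,p2)):
        T=c['pose'];r=T[:3,:3]@np.array([(u-c['cx'])/c['fx'],(v-c['cy'])/c['fy'],1.]);r/=np.linalg.norm(r)
        M=np.eye(3)-np.outer(r,r);A.append(M);b.append(M@T[:3,3])
    return np.linalg.lstsq(np.vstack(A),np.hstack(b),rcond=None)[0]
E
python3 - <<'E'
from h import *
for n in('top','side'):
    c=snap(n,n+'0'); print(n,c['fx'],c['cx'],c['cy'],c['pose'].round(3).tolist())
print(manip.read_state())
E
```

```text
top 442.03894135750653 318.0889713292206 202.52700765404217 [[0.056, -0.977, 0.204, 399.531], [-0.998, -0.056, 0.006, 28.004], [0.006, -0.204, -0.979, 1241.125], [0.0, 0.0, 0.0, 1.0]]
side 371.0492208668005 322.32448793980825 205.00289677948308 [[0.916, -0.306, 0.259, 381.807], [-0.4, -0.68, 0.614, -529.713], [-0.012, -0.666, -0.746, 747.9], [0.0, 0.0, 0.0, 1.0]]
{'clock': 0.1, 'joints': array([-1.41463011e+00,  3.00443578e-01,  1.52151857e+00, -4.72138196e-06,
        1.32069421e+00, -6.66059035e-02]), 'qd': array([ 8.68429333e-05,  4.45064019e-04, -2.28170683e-03,  1.92731898e-03,
        1.89925580e-03,  7.07200722e-04]), 'effort': array([ 4.27232399e-04, -5.32646406e+01, -3.53284156e+01,  7.09057529e-02,
        2.35340249e-02, -6.88115301e-05]), 'eef_pos': array([ 121.47175581, -536.18938725,  215.92786205]), 'eef_rot': array([-3.14053101e+00, -6.62333339e-05,  2.22773257e-01]), 'wrist_force': array([ 0.508004  , -0.44587532,  0.81528863]), 'moment': array([ 0.01983003, -0.01105877,  0.00181378]), 'finger_gap': 93.49388739788162}
```

View pics/top0.png

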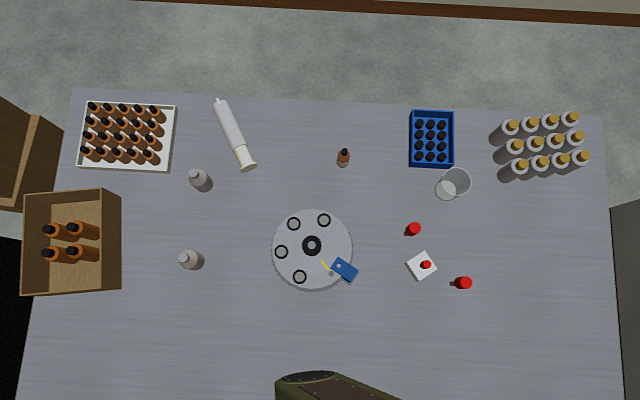

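View pics/side0.png

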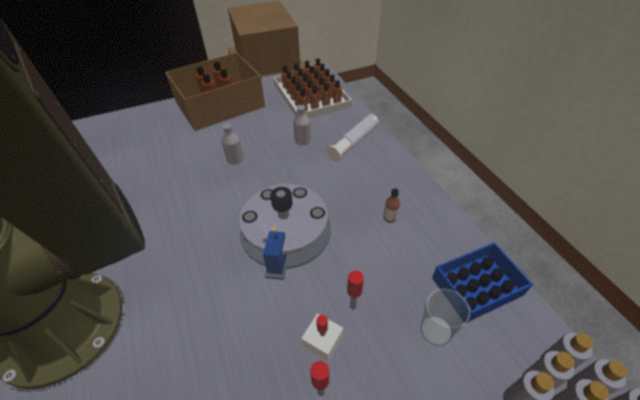

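Three red-headed parts are visible in the top image: (414,229), (426,265, in the white block) and (463,283). The one in the block looks smallest and matches "standing in the parking block". I'll confirm it in an enlarged crop.

Run:
```python
import cv2,numpy as np
t=cv2.imread('pics/top0.png');s=cv2.imread('pics/side0.png')
f=lambda im,x,y,w,h,k:cv2.resize(im[y:y+h,x:x+w],None,fx=k,fy=k,interpolation=cv2.INTER_CUBIC)
# row1: top table(265..365,200..300) , pins(395..495,210..310)
a=np.hstack([f(t,265,205,100,75,4),f(t,395,215,100,75,4)])
b=np.hstack([f(s,235,180,100,75,4),f(s,285,260,100,75,4)])
b2=f(s,285,315,100,75,4)
cv2.imwrite('pics/c1.png',np.vstack([a,b]))
```

```text
(no output)
```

View pics/c1.png

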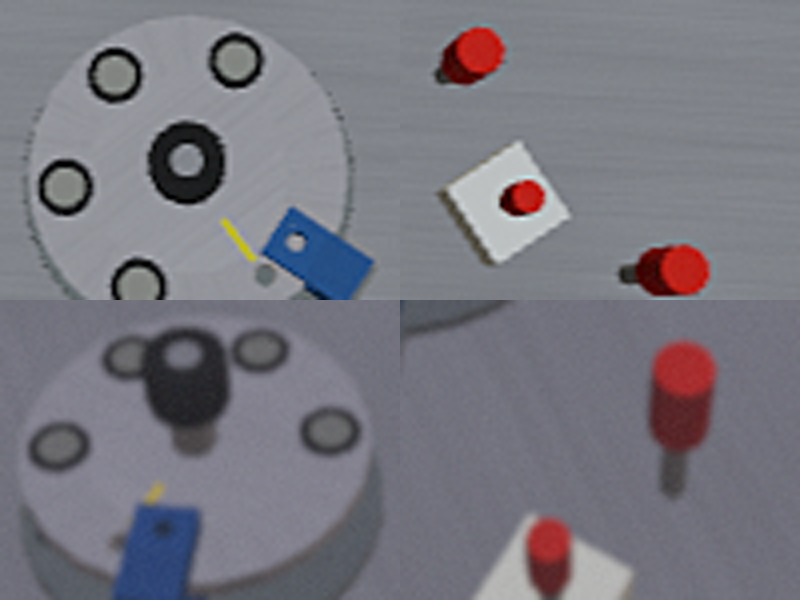

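The crop shows that the pin in the block (crop 526,196) is clearly smaller than the other two, so it's the target. The guide hole is at crop (297,242), the index hole at (264,274) and the knob top at (187,162).

Run:
```python
from h import *
t=dict(np.load('pics/top0.npz'));s=dict(np.load('pics/side0.npz'))
for n,a,b,z in(('knob',(311.6,245.2),(280.7,192.4),136),('guide',(339.1,265.4),(275.6,236.9),86),('pin',(426.4,263.9),(322.1,319.9),100)):
    print(n,'tri',tri(t,a,s,b).round(1),'top@z',P(t,*a,z).round(1),'side@z',P(s,*b,z).round(1),'depth',P(t,*a).round(1),P(s,*b).round(1))
print('idx',P(t,330.9,273.4,62).round(1))
for n,u,v,z in(('flaskA',189,259,60),('flaskB',200,179,60),('scent',344,157,60),('beaker',453,185,60),('big1',414,229,100),('big2',464,283,100)): print(n,P(t,u,v,z).round(0))
# block orientation: corners top
for u,v in((519,141),(570,215),(495,264),(442,190)): print(P(t,395+(u-400)/4,215+v/4,40).round(1))
```

```text
knob tri [520.7  44.7 140.4] top@z [520.   44.9 136. ] side@z [522.9  48.8 136. ] depth [520.2  44.9 134.2] [523.2  50.1 134.7]
guide tri [477.9 -28.7  85.6] top@z [477.2 -28.6  86. ] side@z [478.5 -29.   86. ] depth [478.7 -29.7  63.7] [479.4 -24.8  80.4]
pin tri [ 493.5 -252.7   95.2] top@z [ 492.7 -251.5  100. ] side@z [ 493.1 -254.8  100. ] depth [ 492.8 -251.9   98.4] [ 493.3 -254.4   99.1]
idx [456.6  -9.2  62. ]
flaskA [473. 369.  60.]
flaskB [693. 364.  60.]
scent [779. -30.  60.]
beaker [ 716. -333.   60.]
big1 [ 581. -219.  100.]
big2 [ 450. -347.  100.]
[ 534.2 -261.5   40. ]
[ 486.3 -296.2   40. ]
[ 450.9 -246.    40. ]
[ 498.1 -209.7   40. ]
```

Request:
arm_command --rows '[20,15,0,0,94,40,30,0,0,94,44,34,0,0,94,44,34,0,0,94,44,34,0,0,94]'

```text
clock: 0.72
eef_pos: [314.7, -388.0, 216.3]
eef_rot: [-3.141, 0.0, 0.223]
wrist_force: [1.2, -0.1, -0.4]
finger_gap: 93.7
```

Request:
arm_command --rows '[44,34,0,0,94,44,34,0,0,94,44,34,0,0,60,30,25,0,0,50,17,10,0,0,45]'

```text
clock: 1.35
eef_pos: [493.6, -251.1, 216.1]
eef_rot: [-3.141, 0.0, 0.225]
wrist_force: [0.2, -0.3, -0.9]
finger_gap: 67.5
```

Run:
```python
from h import *
c=snap('wrist','w1'); s=manip.read_state(); print(s['clock'],s['eef_pos'],s['eef_rot'],s['finger_gap'],c['fx'],c['pose'].round(2).tolist())
im=c['image'];hsv=cv2.cvtColor(im,cv2.COLOR_BGR2HSV)
# red blobs
m=((hsv[...,1]>150)&((hsv[...,0]<8)|(hsv[...,0]>172))&(hsv[...,2]>60)).astype('u1')
n,l,st,ce=cv2.connectedComponentsWithStats(m)
for i in range(1,n):
    if st[i,4]>100: print(st[i],ce[i])
```

```text
1.4 [ 494.48163354 -250.78366195  216.03800926] [-3.14099543e+00  9.98143247e-05  2.24664399e-01] 63.4669898165206 311.4474333835466 [[0.22, -0.94, -0.26, 568.15], [-0.97, -0.21, -0.06, -232.3], [0.0, 0.27, -0.96, 384.51], [0.0, 0.0, 0.0, 1.0]]
[ 232  163   42   49 1122] [252.07843137 188.15240642]
[310 178  21  26 445] [320.1752809  190.72808989]
[255 259  46  34 917] [277.6695747  275.88549618]
```

View pics/w1.png

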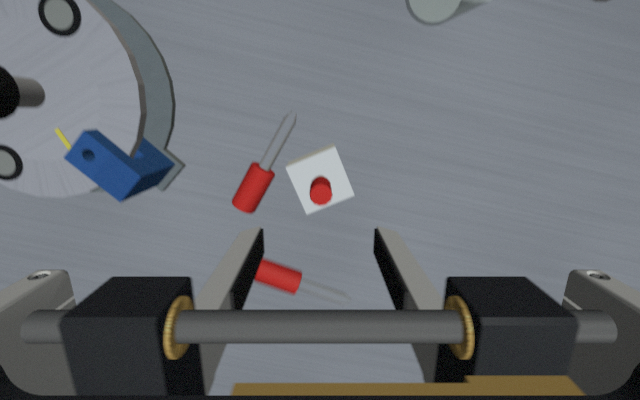

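Run:
```python
from h import *
t=dict(np.load('pics/top0.npz'));s=dict(np.load('pics/side0.npz'));w=dict(np.load('pics/w1.npz'))
print('big1 head top',tri(t,(415,227),s,(355.5,277)),P(t,415,228),P(s,355,278))
print('big2 head top',P(t,466,282),P(s,320,370))
for u,v in((252,188),(292,115),(320,188),(278,276),(345,297)): print('wrist',u,v,P(w,u,v).round(0))
print('guide',P(w,88,155,86),'pin',P(w,320,187,100),P(w,320,187))
c=snap('top','top1')
I=np.hstack([cv2.resize(c['image'][200:320,360:500],None,fx=4,fy=4)]);cv2.imwrite('pics/top1c.png',I)
```

```text
big1 head top [ 581.19543586 -214.56062374  129.46944754] [ 579.47224332 -214.96603252  128.55535446] [ 578.16078913 -216.77238176  130.91690579]
big2 head top [ 451.03762375 -341.72102055  132.58458357] [ 451.16502354 -343.51894868  130.75741167]
wrist 252 188 [ 466. -176.   30.]
wrist 292 115 [ 557. -204.   21.]
wrist 320 188 [ 500. -249.  100.]
wrist 278 276 [ 358. -227.   28.]
wrist 345 297 [ 342. -321.   19.]
guide [479.11722583 -26.15157296  86.        ] pin [ 501.13082075 -249.22144026  100.        ] [ 500.9195732  -249.27477002   99.10321628]
```

View pics/top1c.png

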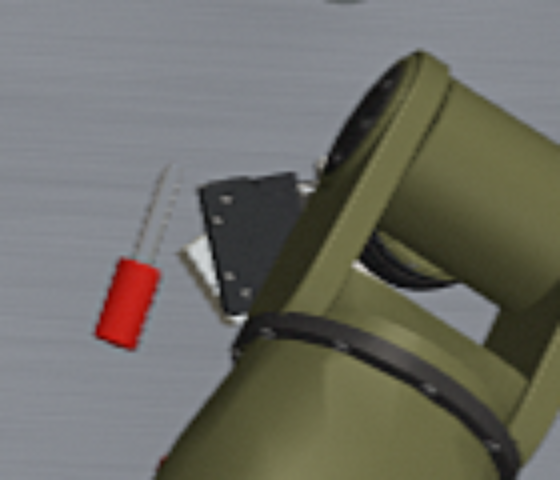

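The two larger spare pins are now lying down, at about (466,-176) and (358,-227). They stood loosely on their noses, and my path cleared them by 60+ mm with no contact force. I'll take a settled wrist view for the exact pin position.

Run:
```python
from h import *
c=snap('wrist','w2');s=manip.read_state();print(s['clock'],s['eef_pos'],s['finger_gap'])
I=c['image'];a=cv2.resize(I[140:240,270:370],None,fx=4,fy=4,interpolation=cv2.INTER_CUBIC);b=cv2.resize(I[110:210,45:145],None,fx=4,fy=4,interpolation=cv2.INTER_CUBIC)
cv2.imwrite('pics/w2c.png',np.hstack([a,b]))
```

```text
1.5 [ 492.35270719 -252.64708784  216.07998304] 55.621450271894666
```

View pics/w2c.png

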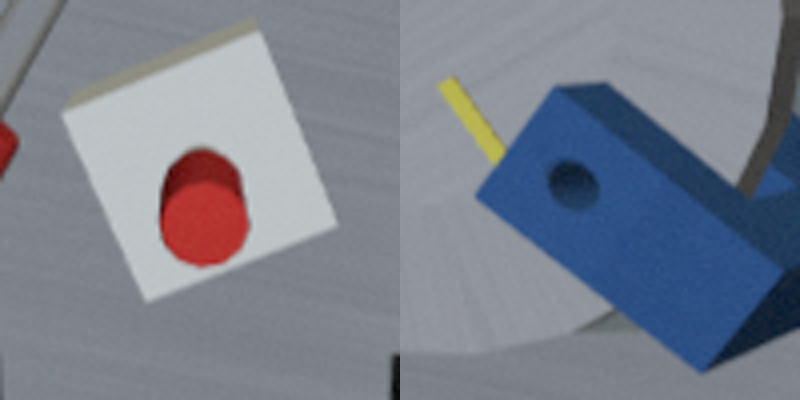

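The head-top centre is at crop (205,225), wrist pixel (320.9,195.9). The guide hole is at crop (573,186), wrist pixel (87.9,156.1).

Run:
```python
from h import *
w=dict(np.load('pics/w2.npz'));t=dict(np.load('pics/top0.npz'))
print('pin',P(w,320.9,195.9,100).round(1),P(w,320.9,195.9).round(1),tri(w,(320.9,195.9),t,(426.4,263.9)).round(1))
print('guide',P(w,87.9,156.1,86).round(1),tri(w,(87.9,156.1),t,(339.1,265.4)).round(1))
```

```text
pin [ 492.6 -252.8  100. ] [ 492.8 -252.7  101. ] [ 492.5 -252.3   98.8]
guide [477.8 -26.9  86. ] [477.6 -28.3  87.5]
```

Request:
arm_command --rows '[0,0,-40,0,45,0,0,-50,0,45,0,0,-35,0,45,0,0,-15,0,45,0,0,0,0,45]' --newtons 20

```text
clock: 2.12
eef_pos: [492.0, -253.0, 76.5]
eef_rot: [-3.141, 0.001, 0.222]
wrist_force: [0.6, -0.1, 0.1]
finger_gap: 45.0
```

Request:
arm_command --rows '[0,0,0,0,10,0,0,0,0,10,0,0,0,0,10,0,0,0,0,10,0,0,0,0,10]'

```text
clock: 2.75
eef_pos: [492.8, -252.5, 77.0]
eef_rot: [3.141, -0.001, 0.223]
wrist_force: [0.8, 1.1, 5.5]
finger_gap: 21.6
```

Request:
arm_command --rows '[0,0,15,0,10,0,0,40,0,10,0,0,40,0,10,0,5,5,0,10,0,25,0,0,10]'

```text
clock: 3.38
eef_pos: [492.3, -222.5, 176.6]
eef_rot: [3.141, -0.0, 0.221]
wrist_force: [0.5, -0.7, -1.5]
finger_gap: 21.7
```

Request:
arm_command --rows '[-3,45,0,0,10,-4,45,0,0,10,-4,45,0,0,10,-3,35,0,0,10,-1,20,0,0,10]'

```text
clock: 4.0
eef_pos: [476.8, -30.7, 175.9]
eef_rot: [-3.141, 0.001, 0.224]
wrist_force: [-0.1, -1.2, 0.3]
finger_gap: 21.8
```

Request:
arm_command --rows '[0,4,0,0,10,0,0,0,0,10,0,0,0,0,10]'

```text
clock: 4.38
eef_pos: [477.5, -29.1, 176.3]
eef_rot: [-3.142, 0.0, 0.222]
wrist_force: [0.1, -0.7, -0.4]
finger_gap: 21.8
```

Run:
```python
from h import *
c=snap('wrist','w3');d=snap('side','s3');s=manip.read_state();print(s['clock'],s['eef_pos'],s['wrist_force'],s['finger_gap'])
a=cv2.resize(c['image'][130:280,250:400],(400,400),interpolation=cv2.INTER_CUBIC)
b=cv2.resize(d['image'][160:260,230:330],(400,400),interpolation=cv2.INTER_CUBIC)
cv2.imwrite('pics/w3c.png',np.hstack([a,b]))
```

```text
4.475 [477.49201922 -29.01187834 176.32905909] [ 0.18594289  0.55465531 -0.53375495] 21.6098836411875
```

View pics/w3c.png

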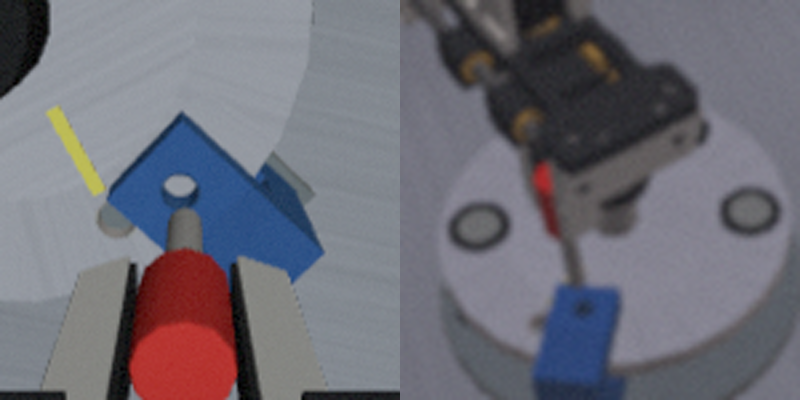

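Run:
```python
from h import *
w=dict(np.load('pics/w3.npz'));t=dict(np.load('pics/top0.npz'));d=dict(np.load('pics/s3.npz'))
k=150/400
g=(250+180.5*k-.3,130+186.5*k-.3)
print('guide',P(w,*g,86).round(1),tri(w,g,t,(339.1,265.4)).round(1), 'side',P(d,230+584/4,160+310/4,86).round(1))
print('head top',P(w,250+184*k-.3,130+371*k-.3,200).round(1),'nose',P(w,250+186*k-.3,130+211*k-.3,108).round(1),'nose side',P(d,230+578/4-100,160+285/4,108).round(1))
I=cv2.resize(w['image'][180:230,290:350],None,fx=10,fy=10,interpolation=cv2.INTER_CUBIC);cv2.imwrite('pics/w3d.png',I)
```

```text
guide [479.7 -26.   86. ] [477.6 -27.7  78.4] side [ 681.3 -121.6   86. ]
head top [475.6 -27.9 200. ] nose [478.8 -28.  108. ] nose side [478.1 -30.1 108. ]
```

View pics/w3d.png

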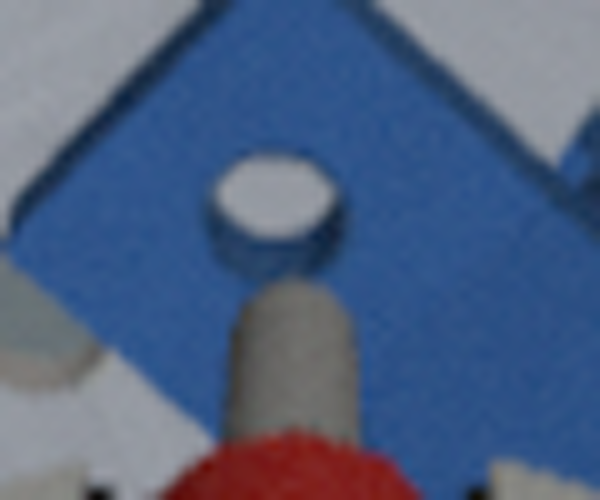

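The hole's rim centre is at crop (277,216) and the nose at (294,290). Both come from the same camera, so the hole is about +1.5 mm in y from the pin. I'll correct for that and lower in steps, watching the force.

Request:
arm_command --rows '[0,1.5,0,0,10,0,0,-12,0,10,0,0,-7,0,10,0,0,-5,0,10,0,0,0,0,10]'

```text
clock: 5.1
eef_pos: [477.4, -26.9, 152.0]
eef_rot: [-3.141, 0.001, 0.223]
wrist_force: [0.2, -0.1, -0.2]
finger_gap: 21.7
```

Request:
arm_command --rows '[0,0,-3,0,10,0,0,-3,0,10,0,0,-3,0,10,0,0,0,0,10]'

```text
clock: 5.6
eef_pos: [477.4, -26.9, 143.2]
eef_rot: [-3.141, 0.0, 0.223]
wrist_force: [-0.3, -0.1, -0.3]
finger_gap: 22.0
```

Request:
arm_command --rows '[0,0,-4,0,10,0,0,-3,0,10,0,0,-2,0,10,0,0,-1,0,10,0,0,0,0,10]'

```text
clock: 6.22
eef_pos: [477.5, -26.9, 133.4]
eef_rot: [-3.142, -0.0, 0.223]
wrist_force: [-0.0, 0.4, -1.0]
finger_gap: 21.5
```

Request:
arm_command --rows '[0,0,-1,0,10,0,0,-1,0,10,0,0,0,0,10]'

```text
clock: 6.6
eef_pos: [477.5, -26.9, 131.4]
eef_rot: [3.142, 0.0, 0.223]
wrist_force: [-0.1, 0.0, -0.6]
finger_gap: 21.6
```

Request:
arm_command --rows '[0,0,-1,0,10,0,0,0,0,10]'

```text
clock: 6.85
eef_pos: [477.8, -26.9, 131.0]
eef_rot: [3.141, -0.001, 0.223]
wrist_force: [-2.0, 0.2, 5.8]
finger_gap: 21.9
```

Request:
arm_command --rows '[0,0,1,0,10,0,0,0,0,50,0,0,0,0,50,0,0,0,0,50,0,0,0,0,50]'

```text
clock: 7.48
eef_pos: [477.5, -26.9, 131.4]
eef_rot: [-3.142, 0.0, 0.223]
wrist_force: [0.1, -0.3, 0.2]
finger_gap: 49.6
```

Request:
arm_command --rows '[0,0,10,0,50,0,0,30,0,50,0,0,25,0,60,20,35,0,0,80,23,38,0,0,80]'

```text
clock: 8.1
eef_pos: [521.2, 46.8, 197.8]
eef_rot: [3.141, -0.002, 0.222]
wrist_force: [-0.5, -1.3, 0.1]
finger_gap: 77.0
```

Request:
arm_command --rows '[0,0,0,0,80,0,0,0,0,80]'

```text
clock: 8.35
eef_pos: [520.3, 45.9, 196.7]
eef_rot: [3.141, 0.0, 0.223]
wrist_force: [0.5, -0.8, 0.5]
finger_gap: 79.8
```

Run:
```python
from h import *
c=snap('wrist','w4');d=snap('side','s4');s=manip.read_state();print(s['clock'],s['eef_pos'],s['finger_gap'])
cv2.imwrite('pics/w4c.png',np.hstack([cv2.resize(c['image'],(480,300)),cv2.resize(d['image'][160:260,230:330],(300,300),interpolation=cv2.INTER_CUBIC)]))
```

```text
8.45 [520.27545484  45.39614345 196.74923189] 79.81433085669602
```

View pics/w4c.png

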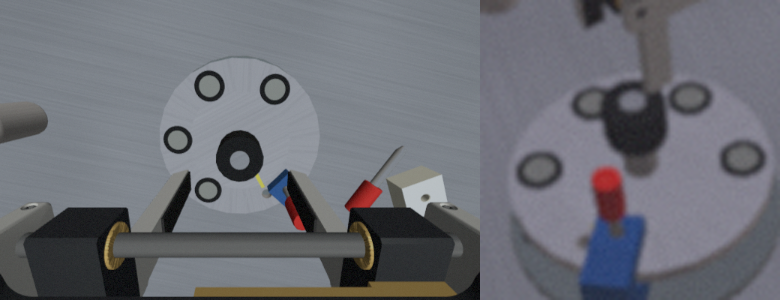

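The pin stands in the bracket and the knob is centred between the fingers. Next I'll descend and grip it.

Request:
arm_command --rows '[0,0,-30,0,80,0,0,-35,0,80,0,0,-17,0,80,0,0,-5,0,80,0,0,0,0,80]' --newtons 32

```text
clock: 9.07
eef_pos: [520.9, 46.0, 110.2]
eef_rot: [3.141, -0.001, 0.223]
wrist_force: [0.2, -0.6, 0.6]
finger_gap: 80.3
```

Request:
arm_command --rows '[0,0,0,0,40,0,0,0,0,40,0,0,0,0,40,0,0,0,0,40,0,0,0,0,40]'

```text
clock: 9.7
eef_pos: [520.8, 45.4, 109.7]
eef_rot: [3.14, -0.0, 0.223]
wrist_force: [0.8, -6.0, 0.6]
finger_gap: 49.3
```

Request:
arm_command --rows '[0,0,0,1,40,0,0,0,3,40,0,0,0,4,40,0,0,0,3,40,0,0,0,2,40]'

```text
clock: 10.32
eef_pos: [520.8, 45.3, 109.7]
eef_rot: [3.14, -0.0, 0.45]
wrist_force: [0.6, -7.9, 0.9]
finger_gap: 49.2
```

```bash
cat > chk.py <<'E'
from h import *
c=manip.camera('side');s=manip.read_state()
hsv=cv2.cvtColor(c['image'],cv2.COLOR_BGR2HSV)
m=((hsv[...,1]>120)&((hsv[...,0]<8)|(hsv[...,0]>170))).astype('u1')
m[:180]=0;m[260:]=0;m[:,:250]=0;m[:,310:]=0
ys,xs=np.nonzero(m)
print('clk',s['clock'],'yaw',np.degrees(s['eef_rot'][2]).round(2),'pos',s['eef_pos'].round(1),'F',s['wrist_force'].round(1),'M',s['moment'].round(2),'red',len(ys),xs.mean().round(1),ys.min(),ys.max(),ys.mean().round(1))
E
python3 chk.py
```

```text
clk 10.375 yaw 25.86 pos [520.9  45.3 109.7] F [ 0.5 -6.8 -0.2] M [-1.13 -0.18 -0.72] red 138 268.9 215 232 223.0
```

Request:
arm_command --rows '[0,0,0,1,40,0,0,0,1,40,0,0,0,1,40,0,0,0,0,40]'

```text
clock: 10.88
eef_pos: [520.9, 45.2, 109.7]
eef_rot: [3.14, -0.0, 0.501]
wrist_force: [1.3, -7.3, 1.0]
finger_gap: 49.4
```

```bash
python3 chk.py
```

```text
clk 10.925 yaw 28.7 pos [520.9  45.2 109.7] F [ 0.3 -8.1  0.4] M [-1.14 -0.27 -0.68] red 137 269.0 215 232 223.0
```

Request:
arm_command --rows '[0,0,0,0.8,40,0,0,0,0.7,40,0,0,0,0,40]'

```text
clock: 11.3
eef_pos: [520.9, 45.2, 109.7]
eef_rot: [3.14, -0.0, 0.527]
wrist_force: [1.3, -7.7, 0.2]
finger_gap: 49.2
```

```bash
python3 chk.py
```

```text
clk 11.35 yaw 30.19 pos [520.9  45.2 109.7] F [ 1.6 -6.6  0.4] M [-1.18 -0.27 -0.68] red 138 269.1 215 232 222.8
```

Request:
arm_command --rows '[0,0,0,0.7,40,0,0,0,0,40]'

```text
clock: 11.6
eef_pos: [520.9, 45.2, 109.7]
eef_rot: [3.14, -0.0, 0.539]
wrist_force: [1.1, -7.4, 0.9]
finger_gap: 49.8
```

```bash
python3 chk.py
```

```text
clk 11.65 yaw 30.89 pos [520.9  45.2 109.7] F [ 1.4 -7.4  0. ] M [-1.17 -0.25 -0.7 ] red 125 275.3 221 237 228.3
```

Request:
arm_command --rows '[0,0,0,0.6,40,0,0,0,0,40]'

```text
clock: 11.9
eef_pos: [520.9, 45.2, 109.7]
eef_rot: [3.14, -0.0, 0.55]
wrist_force: [1.8, -7.6, 0.8]
finger_gap: 49.6
```

```bash
python3 chk.py
```

```text
clk 11.95 yaw 31.49 pos [520.9  45.2 109.7] F [ 1.5 -6.5  0.8] M [-1.2  -0.26 -0.64] red 123 275.2 221 237 228.4
```

Run:
```python
from h import *
d=snap('side','s5')
T=np.linalg.inv(d['pose'])
for z in (134,126,116,106):
  for dz in(20,-20):
    p=T@np.array([477.5,-27.5,z+dz,1]);print(z,dz,(d['fx']*p[0]/p[2]+d['cx']).round(1),(d['fy']*p[1]/p[2]+d['cy']).round(1))
cv2.imwrite('pics/s5c.png',cv2.resize(d['image'][180:270,230:330],None,fx=6,fy=6,interpolation=cv2.INTER_CUBIC))
```

```text
134 20 271.5 216.9
134 -20 273.6 228.8
126 20 271.9 219.4
126 -20 274.0 231.0
116 20 272.4 222.4
116 -20 274.5 233.8
106 20 272.9 225.3
106 -20 274.9 236.6
```

View pics/s5c.png

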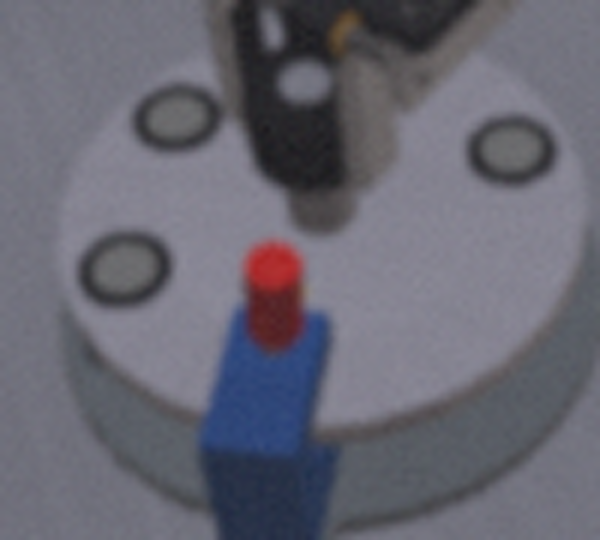

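The pin has dropped upright, with the head top at about row 224 (z ≈ 136). The plate isn't binding: Mz held at about -0.65, which is just drag. I'll release the knob and go back to the pin.

Request:
arm_command --rows '[0,0,0,0,80,0,0,0,0,80,0,0,0,0,80,0,0,0,0,80,0,0,10,0,80]' --newtons 35

```text
clock: 12.62
eef_pos: [520.2, 46.2, 119.3]
eef_rot: [-3.141, 0.001, 0.551]
wrist_force: [-0.6, 0.5, 0.8]
finger_gap: 80.3
```

Request:
arm_command --rows '[0,0,35,0,80,0,0,35,0,70,-20,-35,0,0,45,-23,-38,0,0,45,0,0,0,0,45]'

```text
clock: 13.25
eef_pos: [476.8, -28.4, 190.4]
eef_rot: [3.141, -0.001, 0.548]
wrist_force: [-0.1, -0.6, -0.2]
finger_gap: 45.9
```

Request:
arm_command --rows '[0,0,0,0,45,0,0,0,0,45]'

```text
clock: 13.5
eef_pos: [477.9, -26.2, 189.6]
eef_rot: [3.142, -0.0, 0.552]
wrist_force: [0.5, 1.0, -0.0]
finger_gap: 44.9
```

```bash
python3 chk.py
python3 - <<'E'
from h import *
c=snap('wrist','w6')
I=c['image'];hsv=cv2.cvtColor(I,cv2.COLOR_BGR2HSV)
m=((hsv[...,1]>150)&((hsv[...,0]<8)|(hsv[...,0]>172))&(hsv[...,2]>140)).astype('u1')
n,l,st,ce=cv2.connectedComponentsWithStats(m)
for i in range(1,n):
    if st[i,4]>60: print(st[i],ce[i],P(c,*ce[i],136).round(1),P(c,*ce[i]).round(1))
E
```

```text
clk 13.55 yaw 31.63 pos [477.9 -26.2 189.4] F [ 0.2  0.2 -0.5] M [-0.01 -0.02 -0.03] red 126 275.3 221 237 228.5
[315 202  27  27 554] [327.76173285 215.28519856] [482.1 -29.8 136. ] [482.1 -29.8 135.9]
[396 239  50  39 891] [420.64197531 259.40179574] [ 489.3 -111.   136. ] [ 464.2 -170.8   31.6]
[356 352  34  31 601] [373.03327787 369.65723794] [ 382.4 -138.9  136. ] [ 306.1 -212.5   30.6]
```

Request:
arm_command --rows '[0,-0.6,-25,0,45,0,0,-30,0,45,0,0,-16,0,45,0,0,-5,0,45,0,0,0,0,45]' --newtons 12

```text
clock: 14.22
eef_pos: [477.8, -27.4, 113.9]
eef_rot: [3.141, -0.0, 0.551]
wrist_force: [1.1, -0.6, 1.1]
finger_gap: 45.2
```

Request:
arm_command --rows '[0,0,0,0,10,0,0,0,0,10,0,0,0,0,10,0,0,0,0,10,0,0,0,0,10]'

```text
clock: 14.85
eef_pos: [477.7, -27.5, 113.7]
eef_rot: [3.141, -0.0, 0.551]
wrist_force: [0.6, -0.4, 3.1]
finger_gap: 21.8
```

```bash
python3 chk.py
```

```text
clk 14.9 yaw 31.56 pos [477.7 -27.5 113.7] F [0.4 0.1 3. ] M [-0.07 -0.12  0.02] red 80 271.0 219 236 226.7
```

Gripped straight, with almost no lateral force. I'll raise the grip force and press down in small steps.

Request:
arm_command --rows '[0,0,0,0,10,0,0,0,0,10,0,0,-1,0,10,0,0,-1,0,10,0,0,0,0,10]' --newtons 40

```text
clock: 15.52
eef_pos: [477.5, -27.5, 111.3]
eef_rot: [3.142, -0.0, 0.551]
wrist_force: [1.2, -0.4, 2.8]
finger_gap: 21.5
```

Request:
arm_command --rows '[0,0,-1,0,10,0,0,-1,0,10,0,0,-1,0,10,0,0,0,0,10]'

```text
clock: 16.02
eef_pos: [477.5, -27.5, 108.3]
eef_rot: [-3.142, 0.0, 0.551]
wrist_force: [1.3, -0.4, 2.7]
finger_gap: 21.2
```

Request:
arm_command --rows '[0,0,-1,0,10,0,0,-1,0,10,0,0,0,0,10]'

```text
clock: 16.4
eef_pos: [477.5, -27.5, 106.3]
eef_rot: [-3.142, 0.0, 0.551]
wrist_force: [1.8, -0.3, 2.5]
finger_gap: 21.3
```

```bash
python3 chk.py
python3 - <<'E'
from h import *
c=snap('wrist','w7');d=snap('side','s7');a=cv2.resize(c['image'][150:300,250:400],(400,400),interpolation=cv2.INTER_CUBIC)
b=cv2.resize(d['image'][190:270,240:320],(400,400),interpolation=cv2.INTER_CUBIC)
cv2.imwrite('pics/w7c.png',np.hstack([a,b]))
I=c['image'];hsv=cv2.cvtColor(I,cv2.COLOR_BGR2HSV)
m=((hsv[...,1]>150)&((hsv[...,0]<8)|(hsv[...,0]>172))&(hsv[...,2]>140)).astype('u1')
n,l,st,ce=cv2.connectedComponentsWithStats(m)
for i in range(1,n):
    if st[i,4]>60: print(st[i],ce[i],P(c,*ce[i]).round(1))
E
```

```text
clk 16.45 yaw 31.57 pos [477.5 -27.5 106.3] F [ 2.5 -1.2  2.6] M [-0.29 -0.41 -0.02] red 77 271.2 221 237 228.5
[ 299  242   40   38 1144] [318.70367133 260.58653846] [479.2 -24.5 128.9]
[449 273  32  33 566] [464.10954064 289.19081272] [ 480.2 -175.6   30.2]
```

View pics/w7c.png

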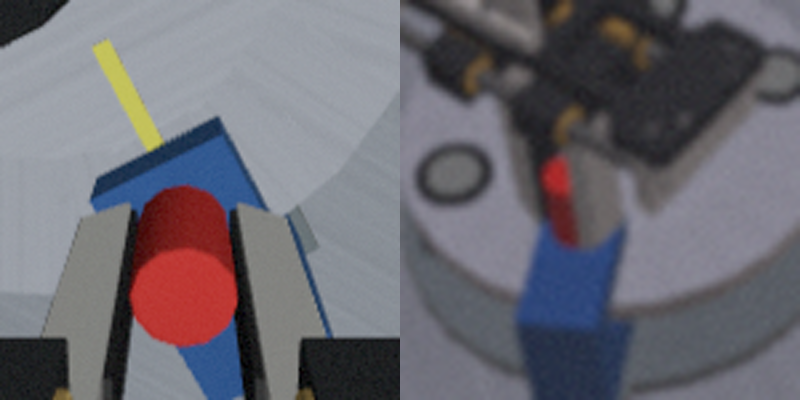

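Request:
arm_command --rows '[0,0,-1,0,10,0,0,-1,0,10,0,0,0,0,10]'

```text
clock: 16.92
eef_pos: [477.5, -27.5, 104.7]
eef_rot: [3.142, -0.0, 0.551]
wrist_force: [-0.3, -0.6, 7.7]
finger_gap: 21.6
```

Request:
arm_command --rows '[0,0,-1,0,10,0,0,0,0,10]'

```text
clock: 17.18
eef_pos: [477.7, -27.5, 104.6]
eef_rot: [3.141, -0.0, 0.551]
wrist_force: [-6.2, 0.0, 20.7]
finger_gap: 21.4
```

Request:
arm_command --rows '[0,0,1,0,10,0,0,0,0,45,0,0,0,0,45,0,0,0,0,45,0,0,0,0,45]' --newtons 20

```text
clock: 17.8
eef_pos: [477.4, -27.5, 104.3]
eef_rot: [-3.141, 0.0, 0.551]
wrist_force: [0.7, 0.5, 0.3]
finger_gap: 44.6
```

Request:
arm_command --rows '[0,0,10,0,45,0,0,40,0,45,0,0,36,0,45,0,0,0,0,45,0,0,0,0,45]'

```text
clock: 18.42
eef_pos: [477.3, -27.5, 190.1]
eef_rot: [-3.141, 0.0, 0.551]
wrist_force: [-0.1, -0.1, -0.2]
finger_gap: 45.0
```

```bash
python3 chk.py
python3 - <<'E'
from h import *
c=snap('wrist','w8');d=snap('side','s8');a=cv2.resize(c['image'][150:270,260:380],(400,400),interpolation=cv2.INTER_CUBIC)
b=cv2.resize(d['image'][200:260,245:305],(400,400),interpolation=cv2.INTER_CUBIC)
cv2.imwrite('pics/w8c.png',np.hstack([a,b]))
I=c['image'];hsv=cv2.cvtColor(I,cv2.COLOR_BGR2HSV)
m=((hsv[...,1]>150)&((hsv[...,0]<8)|(hsv[...,0]>172))&(hsv[...,2]>140)).astype('u1')
n,l,st,ce=cv2.connectedComponentsWithStats(m)
for i in range(1,n):
    if st[i,4]>60:
        v,u=np.nonzero(l==i); z=[P(c,a,b)[2] for a,b in zip(u,v)]
        print(st[i],ce[i],P(c,*ce[i]).round(1),np.percentile(z,[10,50,90]).round(1))
m=((hsv[...,0]>100)&(hsv[...,0]<125)&(hsv[...,1]>150)).astype('u1')
v,u=np.nonzero(m);z=np.array([P(c,a,b)[2] for a,b in zip(u,v)]);print('bracket top z',np.median(z[(z>80)&(z<92)]))
E
```

```text
clk 18.475 yaw 31.56 pos [477.1 -27.5 189.7] F [0.2 0.5 0.3] M [-0.01  0.01 -0.05] red 127 273.9 222 238 229.9
[306 198  26  26 522] [318.64942529 210.18582375] [478.3 -24.8 126.1] [125.4 126.3 127.1]
[396 238  49  40 913] [420.08762322 258.30777656] [ 463.5 -171.6   30.2] [26.2 29.9 31.7]
[355 351  35  32 619] [372.98061389 368.82067851] [ 305.4 -213.4   30.2] [22.9 29.7 31.7]
bracket top z 86.21869369309886
```

View pics/w8c.png

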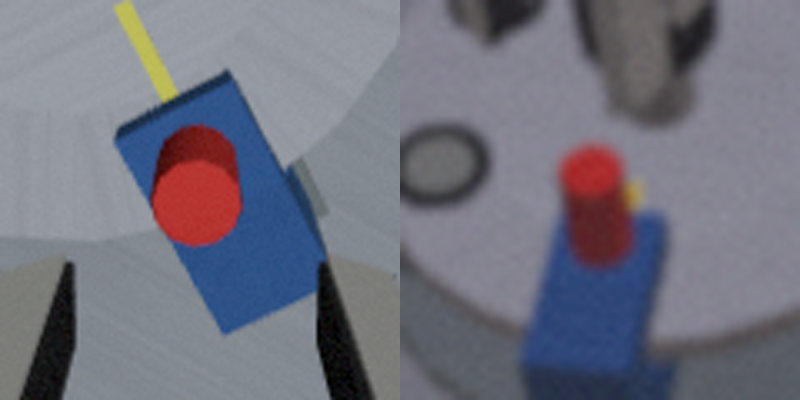

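The head top is at z = 126.1–126.3, the bracket top at 86.2, and the head is 40 mm tall, so it sits on the bracket with the fingers clear. One last check of the bottles and beaker, then I'll hand in.

Run:
```python
from h import *
a=cv2.imread('pics/top0.png').astype(int);c=manip.camera('top')['image'].astype(int)
for n,x,y in(('fa',189,259),('fb',199,179),('scent',343,157),('beaker',453,183)):
    print(n,np.abs(a-c)[y-20:y+20,x-20:x+20].mean().round(2))
print(manip.sign_off())
```

```text
fa 2.9
fb 2.82
scent 2.86
beaker 2.85
the job is handed in; nothing more can be done
None
```

The turntable is locked and the job is handed in. The smallest red-headed pin, the one from the parking block, sits fully home in the blue bracket. The job took about 18.5 s of the allowed 64 s.

- **Drop:** I stood the pin in the bracket hole and turned the knob about 18° counter-clockwise in small steps, until the side camera showed the pin had dropped. I went 0.6° past the drop, and the turning moment stayed at drag level (about 0.65–0.7 N m), so the plate did not bind.
- **Press home:** Gripping the head, I pushed the pin down about 9 mm until it stopped hard. The force peaked at 20.7 N on the stop.
- **Last checks:** After release the head top read 126.2 mm and the bracket top 86.2 mm. With a 40 mm head, that means it is seated. The gripper was open and clear above it. The image areas around both aluminium bottles, the amber bottle and the beaker showed only small, uniform differences from the start.

Three things did not match or went differently than expected:
- **Spare pins:** The two larger red-headed pins, which stood on the table at the start, were lying down by my first wrist picture. One shifted about 50 mm further before coming to rest on the table. My planned path cleared them by about 60 mm and I saw no contact force, so I believe they toppled on their own, but I can't prove it.
- **Plunger force:** It read about 2.5–3 N during the push, lower than the 5–6 N stated. The pin stayed down after release.
- **Leaning pin:** The pin leaned a few millimetres after it dropped. The grip straightened it before pressing.

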